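Centre a conveyor drive shaft in its end float

ROBOT

A 7-joint arm with a two-finger parallel gripper is mounted at the origin on the work surface. World frame = base frame: x ahead of the robot, y to its left, z up, the work surface at z = 0. Lengths are in m, angles in rad, forces in N, time in s.
With the tool pointing down it reaches from about 0.4 to 0.875 m from the base axis. Payload 6.5 kg.
Tool frame: the origin (TCP) lies midway between the tips of the shut fingers; the grasp point (between the pads) lies 19 mm behind it; z points along the fingers, y is the line along which they close (so a half turn about z gives the same grasp; the last joint's range is limited). The gripper opens to 88 mm and grips with 3 to 60 N. Pads are 18 mm wide; open, the fingers measure 123 mm over their backs; the gripper's body (75 mm by 187 mm) begins 45 mm behind the grasp point.
Start: joints at [-1.338, 0.536, -0.004, 1.538, 0.003, 1.067, -0.071], TCP at [0.191, 0.621, 0.239] pointing down, gripper open.
Joint ranges: [-2.7, 2.7], [-0.37, 2.16], [-1.27, 1.26], [0.24, 2.4], [-1.31, 4.45], [0.19, 1.91], [-2.76, 2.76]. Speed limits (rad/s): [2.39, 2.39, 3.14, 3.14, 3.14, 3.14, 3.14].

INTERFACE

Orientations are given as [roll, pitch, yaw] about the fixed x, y, z axes, in that order (R = Rz(yaw) Ry(pitch) Rx(roll)).
In Python, from rig import ctrl, eyes gives the robot as it stands. The module is installed in compiled form; this text tells all that it offers.
- The arm moves only by the tool carry_out, never from a script. Its argument "deltas" is a list that holds one entry, the list of rows, each a list of 6 numbers: the shift along the world's x, y, z in parts of the range, where 1.0 means 1000 mm, then the turn, a rotation vector about the world's x, y, z in shares of 90 degrees (1.0 is 90 degrees). In form: [[[tx, ty, tz, rx, ry, rz], ...]]. A call has 1 to 12 rows; each row is the pose to reach, as a shift and turn from the pose commanded when the call began; what a row does not reach only later rows make up. A row lasts 1/10 s, in which the tool goes at most 50 mm and 8.59 degrees, less where a joint would pass 70% of its speed; a pose out of reach is approached as far as the arm can. A call with a gripper value outside its range is refused whole. "fingers" is the opening, from -1 (shut) to 1 (fully open), set as the call begins (left out, the last holds). The fingers move at their own pace and stop on an object; "force" is the grip in N (left out, the last holds). Time passes only in rows, so rows that repeat a pose let the fingers close. It gives the time, the measured TCP pose, the force, the opening and the grip force at its end, in the units of the state.
- ctrl.sense(): the state, without advancing time (a new reading comes with each control period).
- eyes.camera(name): name is "scene" or "top" or "wrist"; returns a dict with "img" (384x512x3 uint8, red, green, blue), "K" (3x3 intrinsics, pixels), "k1" (the pictures are not rectified: a ray, as slopes to the right and down, at radius r is drawn at 1 + k1 r^2 times it, then the intrinsics apply), "R" (3x3) and "t" (3): a world point X has camera coordinates R X + t. Camera axes: x right, y down, z forward; pixel columns grow to the right and rows downward; lengths in m; the calibration is good to about 2 mm. A picture is of the moment at which its call begins. There is no depth.
- ctrl.finish_job(): hands the job in; it is judged then, once.
The state is a dict: "time": time; "joint_positions": joint angles; "joint_vel": joint speeds; "joint_torque": joint torques, N m; "position": TCP position; "tcp_rot": TCP orientation; "wrist_force": force on the tool from outside, world axes, zero at the start; "moment": the same for the moment, N m; "gripper_width": opening from 0.0 (shut) to 1.0 (fully open); "grip_force": force on a finger pad.
Only numpy, scipy, OpenCV 4.12 (cv2) and the standard library are available. Lean on these libraries where they do the work, as an engineer would, in place of code of your own. Each camera call takes 0.05 s, during which the arm holds its last target. There are 200 camera calls.

TASK

Feel the end float of the conveyor drive's shaft by its hub: first push the shaft towards the casing until it bears on its inner stop and hold it there briefly with about 10 N, then pull it out the same way against its outer stop, never loading a stop with as much as 20 N. Then leave the shaft midway between the two stops, to within a couple of millimetres, and let go; leave everything else on the table where it lies.

Things in the scene. Friction and masses are not known exactly. Their poses are not given: they have to be found in the camera images.
- drive: conveyor drive unit bolted to the table: base plate 150 x 160 x 12 mm, grey ribbed casing 104 x 110 mm, its top 120 mm above the table. A bare shaft comes out of one face. Origin: on the table, straight below the shaft axis, 20 mm outside the casing's shaft-side face (hub side). Own +y is level and runs along the shaft from hub into casing; z up. Place and yaw differ each time
- casing_mouth (a point): point on the shaft axis at the outer face of the round aluminium cover (72 mm across) where the shaft enters the casing, 75 mm above the table. The hub's facing side is 40 to 85 mm from it. The shaft is 18 mm in diameter, between hub and casing and in the nose that stands 14 mm out of the hub's outer face
- hub_centre (a point): centre of the steel hub on the shaft axis, 75 mm above the table: a disc 60 mm in diameter, 24 mm thick along the shaft, fixed to the shaft. Its upper part can be pinched from above by its two flat faces (tips at least 10 mm above the axis), or its diameter across the axis. Hub and shaft slide only along the axis with about 2.5 N drag, do not turn, and stay where left
- shaft (a joint): slide of the shaft between its stops, m, growing towards the casing. Its zero is arbitrary, neither a stop nor the middle. The end float (free play between the stops) is somewhere between 10 and 35 mm and must be felt; where it lies relative to the casing differs each time and cannot be seen
- thrust_springs (a joint): deflection of the springy stops inside the casing, m: within 0.4 mm of 0 while the shaft slides free, positive when the shaft is pressed on the inner stop (towards the casing), negative when drawn on the outer stop (away from it). 8 N per mm, so 10 N is 1.25 mm; each stop feels like a stiff spring at the end of the free slide
- bearing: loose steel bearing ring, 52 mm across, 15 mm high, lying flat near the hub; bystander; origin: centre of underside
- wrench: steel open-ended wrench 150 mm long lying beside the casing, on its far side; bystander; origin: centre of underside
- spray_can: plain metal can 56 mm across, 170 mm tall, standing on the left; bystander; origin: centre of underside
- carton: small cardboard carton 130 x 100 x 90 mm on the right; bystander; origin: centre of underside
- clip_tray: flat open grey tray 150 x 110 x 30 mm with paper clips, on the left; bystander; origin: centre of underside
- screwdriver: screwdriver 200 mm long lying on the right; bystander; origin: centre of underside
- spare_hub: loose dark steel hub, flange 60 mm across, 34 mm high, standing on the far right; bystander; origin: centre of underside

How it is judged:
On the way, in this order (a step that is already met when the one before it is completed fails the run):
1. the shaft is pressed against its inner stop (towards the casing) with at least 5 N for 0.3 s (value of joint thrust_springs above 0.00062 m), for 0.3 s.
2. the shaft is then drawn against its outer stop with at least 5 N for 0.3 s (value of joint thrust_springs below -0.00062 m), for 0.3 s.
At the end, for the whole second after the job is handed in: the shaft rests, let go, within 2 mm of the middle of its end float (value of joint shaft between 0.001 and 0.005 m and velocity of joint shaft between -0.002 and 0.002 m/s); the robot touches nothing.
It fails at once if a thrust stop is loaded with 20 N or more (2.5 mm of spring deflection) (value of joint thrust_springs above 0.0025 m or value of joint thrust_springs below -0.0025 m).
It fails at once if a bystander is moved more than 30 mm (distance of any of bearing, wrench, spray_can, carton, clip_tray, screwdriver, spare_hub from where it was at the start of the episode above 0.03 m).
It also fails if it takes over 56 s, if anything falls off the work surface, if the arm or the gripper's body presses on something with over 40 N, if the wrist force passes 120 N, or if a joint passes its speed limit or range.

## Working session

There is one attempt and no reset: what is moved stays moved. The work goes in short steps, Python scripts to look and compute and a tool call to move; the robot and the scene stay as the last step left them, time stands still between calls to the robot, and variables do not carry over. Pictures are saved under pics/ and viewed, at most 10 in all, crops included, and the job is handed in when it is done.

Besides the shell and the picture viewer there is one more tool, called after ">>>" as a command line: name --argument value ..., lists and objects as JSON in quotes. carry_out: Moves the arm, as the interface text tells. Its arguments: {"type":"object","properties":{"deltas":{"type":"array"},"fingers":{"type":"number"},"force":{"type":"number"}},"required":["deltas"]}

```bash
mkdir -p pics
python3 - <<'E'
from rig import ctrl, eyes
import cv2, pickle
d={}
for n in ["scene","top"]:
    c=eyes.camera(n); d[n]=c
    cv2.imwrite(f"pics/{n}1.png",cv2.resize(c["img"][:,:,::-1],None,fx=1.5,fy=1.5,interpolation=cv2.INTER_CUBIC))
pickle.dump(d,open("c1.pkl","wb"))
s=ctrl.sense(); print(s)
E
```

```text
{'time': 0.1, 'joint_positions': array([-1.33816537,  0.53709404, -0.00442221,  1.53876585,  0.00259043,
        1.06730872, -0.0711618 ]), 'joint_vel': array([ 0.00114401, -0.00197441, -0.00154353, -0.00096359, -0.00037664,
       -0.00124836,  0.00166298]), 'joint_torque': array([ 1.66854508e-03, -5.72078061e+01,  9.93312187e-01, -2.52232182e+01,
       -5.62394166e-02,  1.35074230e-02,  9.92315358e-05]), 'position': array([0.19121776, 0.62065442, 0.23792779]), 'tcp_rot': array([-3.14002670e+00,  1.16058577e-04,  2.84285295e+00]), 'wrist_force': array([-0.21336202, -0.3906467 , -0.08394701]), 'moment': array([-0.0039224 , -0.03247067,  0.00364983]), 'grip_force': 0.0, 'gripper_width': 0.9993857816044721}
```

View pics/scene1.png

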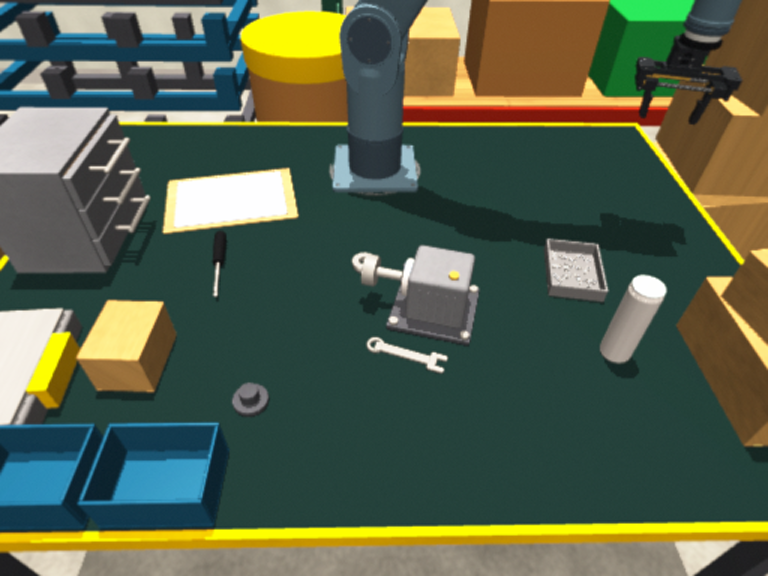

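View pics/top1.png

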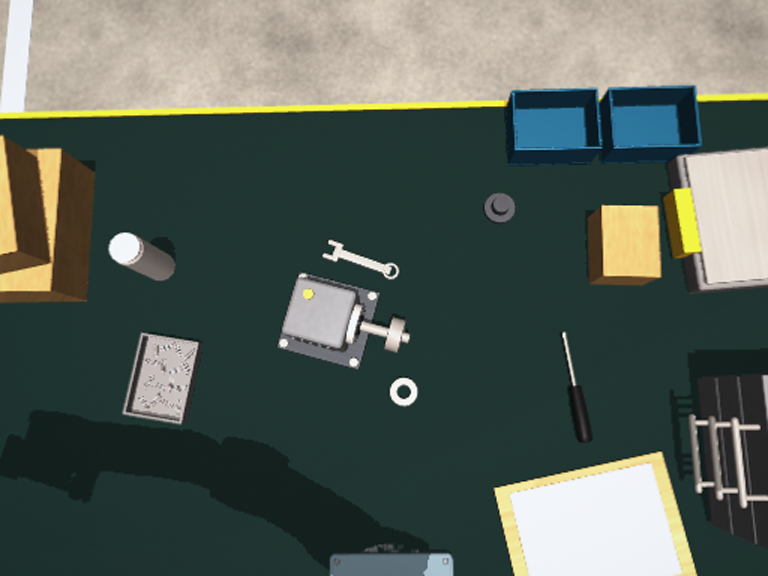

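The top view shows the drive near (330,320), with the hub near (397,334) to its right, so the shaft runs roughly along -y from the casing. The bearing is at (403,391). I'll enlarge this area.

Run:
```python
import cv2, pickle
d=pickle.load(open("c1.pkl","rb"))
a=d["top"]["img"][170:270,180:290,::-1]
cv2.imwrite("pics/topc.png",cv2.resize(a,None,fx=6,fy=6,interpolation=cv2.INTER_CUBIC))
```

```text
(no output)
```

View pics/topc.png

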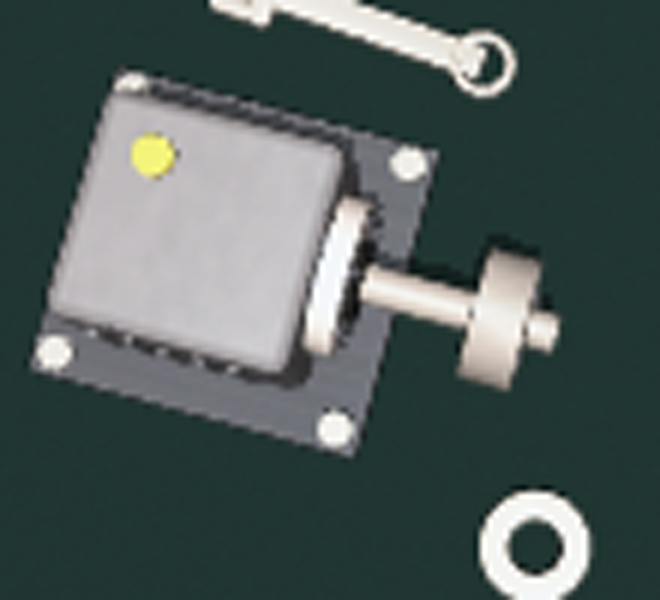

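The crop shows the plate corners at (122,70), (437,150), (353,456) and (32,370), the hub corners at (490,248), (541,258), (510,390) and (460,375), and the nose end at (556,334).

```bash
cat > h.py <<'E'
import numpy as np
def ray(c,u,v):
    K=c["K"];xd=np.array([(u-K[0,2])/K[0,0],(v-K[1,2])/K[1,1]]);x=xd.copy()
    for _ in range(30): x=xd/(1+c["k1"]*(x@x))
    return c["R"].T@np.r_[x,1], -c["R"].T@c["t"]
def at(c,u,v,z):
    d,o=ray(c,u,v);return (o+d*(z-o[2])/d[2])[:2]
E
python3 - <<'E'
import pickle,numpy as np
from h import *
c=pickle.load(open("c1.pkl","rb"))["top"]
print(-c["R"].T@c["t"])
f=lambda p,z:np.array([at(c,180+(a+.5)/6-.5,170+(b+.5)/6-.5,z) for a,b in p])
np.set_printoptions(precision=4,suppress=True)
pl=f([(122,70),(437,150),(353,456),(32,370)],.012);ca=f([(112,95),(343,150),(290,375),(52,312)],.12)
for n,q in(("plate",pl),("casing",ca)):
    e=q-np.roll(q,-1,0);print(n,q.mean(0),np.linalg.norm(e,axis=1),np.degrees(np.arctan2(e[:,1],e[:,0])))
hb=f([(490,248),(541,258),(510,390),(460,375)],.078)
e=hb-np.roll(hb,-1,0);print("hub",hb.mean(0),np.linalg.norm(e,axis=1),np.degrees(np.arctan2(e[:,1],e[:,0])))
print("crown mid",f([(500,318)],.105),f([(500,318)],.09))
print("nose,shaft",f([(556,334),(470,307),(370,285)],.075))
print("bearing",f([(534,546)],.015))
E
```

```text
[ 0.38583177 -0.02520382  1.20201256]
plate [0.5233 0.1122] [0.1556 0.1487 0.1561 0.148 ] [  74.5492  -15.9285 -105.6925  163.8804]
casing [0.523  0.1155] [0.1034 0.099  0.1058 0.097 ] [  75.4462  -13.5185 -105.6228  165.137 ]
hub [ 0.488  -0.0126] [0.023  0.0599 0.0229 0.0577] [  77.8543  -14.2616 -107.546   165.8501]
crown mid [[ 0.4854 -0.0128]] [[ 0.4867 -0.0126]]
nose,shaft [[ 0.4806 -0.037 ]
 [ 0.4932  0.0008]
 [ 0.5037  0.0451]]
bearing [[ 0.3886 -0.0256]]
```

Careful with the scale: shifts go in shares of 1000 mm and turns go in shares of 90 degrees. That gives: -550 mm / 1000 = -0.55, -506 mm / 1000 = -0.506, -86 degrees / 90 = -0.9556.

>>> carry_out --deltas '[[[0.025, -0.043, 0, 0, 0, -0.0822], [0.045, -0.09, 0, 0, 0, -0.1644], [0.065, -0.138, 0, 0, 0, -0.2444], [0.09, -0.184, 0, 0, 0, -0.3267], [0.112, -0.23, 0, 0, 0, -0.4089], [0.135, -0.276, 0, 0, 0, -0.4889], [0.157, -0.322, 0, 0, 0, -0.5711], [0.18, -0.368, 0, 0, 0, -0.6533], [0.202, -0.414, 0, 0, 0, -0.7333], [0.225, -0.46, 0, 0, 0, -0.8111], [0.247, -0.506, 0, 0, 0, -0.8889], [0.27, -0.55, 0, 0, 0, -0.9556]]]' --fingers 1 --force 30

```text
time: 1.3
position: [0.4555, 0.0811, 0.2388]
tcp_rot: [-3.141, -0.0, 1.337]
wrist_force: [0.8, 0.4, 0.3]
gripper_width: 1.0
grip_force: 0.0
```

In the tool's units: -84 mm / 1000 = -0.084, -75 mm / 1000 = -0.075, -2.3 degrees / 90 = -0.0256.

>>> carry_out --deltas '[[[0.014, -0.04, 0, 0, 0, -0.0111], [0.024, -0.075, 0, 0, 0, -0.0256], [0.027, -0.084, 0, 0, 0, -0.0256], [0.027, -0.084, 0, 0, 0, -0.0256], [0.027, -0.084, 0, 0, 0, -0.0256], [0.027, -0.084, 0, 0, 0, -0.0256]]]'

```text
time: 1.9
position: [0.4818, 0.0009, 0.2385]
tcp_rot: [-3.141, -0.0, 1.305]
wrist_force: [-1.2, 0.7, 0.5]
gripper_width: 1.001
grip_force: 0.0
```

Run:
```python
from rig import ctrl, eyes
import cv2, pickle
c=eyes.camera("wrist");pickle.dump(c,open("w1.pkl","wb"))
cv2.imwrite("pics/w1.png",cv2.resize(c["img"][:,:,::-1],None,fx=1.5,fy=1.5,interpolation=cv2.INTER_CUBIC))
s=ctrl.sense(); print(s["time"],s["position"],s["tcp_rot"],s["joint_positions"],s["wrist_force"])
```

```text
1.95 [0.48191122 0.00078884 0.23856418] [-3.14093405e+00 -4.29201994e-04  1.30465100e+00] [-0.57919729  0.27602969  0.57758475  1.99700717 -0.18878932  0.92075907
 -0.17006845] [0.80884605 0.22032454 0.83965918]
```

View pics/w1.png

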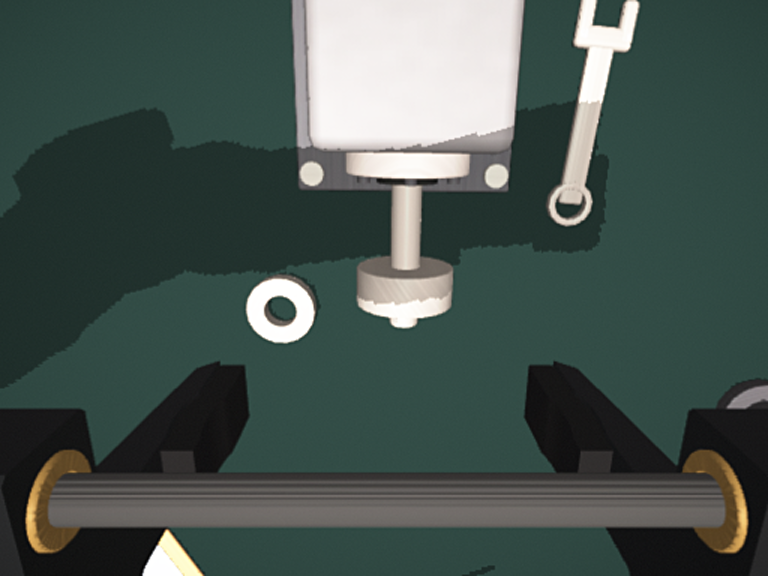

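The wrist view shows the hub from (357,270) to (453,270), the nose tip at (404,325), and the shaft at (406,215). The cover is at (408,165).

Run:
```python
import pickle,numpy as np
from h import *
from rig import ctrl
c=pickle.load(open("w1.pkl","rb"))
np.set_printoptions(precision=4,suppress=True)
f=lambda a,b,z:at(c,a/1.5,b/1.5,z)
for n,a,b,z in[("shaft",406,190,.075),("shaft2",405.5,255,.075),("nose",404,323,.075),("hubL rear",357,269,.075),("hubR rear",453,269,.075),("hubL front",358,306,.075),("hubR front",451,306,.075),("crown rear",405,258,.105),("cover edge low",407,178,.075),("cover L",346,153,.075),("cover R",469,153,.075),("plateL",299,190,.012),("plateR",508,190,.012)]: print(n,f(a,b,z))
p=f(404,323,.075);q=f(406,190,.075);print(np.degrees(np.arctan2(*(q-p)[::-1])))
p=f(299,190,.012);q=f(508,190,.012);print(np.degrees(np.arctan2(*(q-p)[::-1])))
print(ctrl.sense()["position"])
```

```text
shaft [0.5056 0.0419]
shaft2 [0.4954 0.0038]
nose [ 0.4832 -0.0391]
hubL rear [0.4641 0.0031]
hubR rear [ 0.5215 -0.0125]
hubL front [ 0.4579 -0.0203]
hubR front [ 0.5148 -0.0358]
crown rear [0.4954 0.0092]
cover edge low [0.5079 0.0484]
cover L [0.4773 0.0714]
cover R [0.5461 0.0527]
plateL [0.4326 0.0549]
plateR [0.5762 0.0158]
74.53291456604303
-15.256372997026231
[0.4819 0.0008 0.2386]
```

In the tool's units: -110 mm / 1000 = -0.11, -90 mm / 1000 = -0.09.

>>> carry_out --deltas '[[[0.001, -0.001, -0.03, 0, 0, 0], [0.001, -0.001, -0.06, 0, 0, 0], [0.001, -0.001, -0.09, 0, 0, 0], [0.001, -0.001, -0.11, 0, 0, 0], [0.001, -0.001, -0.11, 0, 0, 0], [0.001, -0.001, -0.11, 0, 0, 0]]]'

```text
time: 2.55
position: [0.4833, -0.0014, 0.1291]
tcp_rot: [-3.141, 0.0, 1.303]
wrist_force: [1.0, 0.2, 0.1]
gripper_width: 1.0
grip_force: 0.0
```

In the tool's units: -69 mm / 1000 = -0.069, -60 mm / 1000 = -0.06.

>>> carry_out --deltas '[[[0.003, -0.007, 0, 0, 0, 0], [0.006, -0.013, 0, 0, 0, 0], [0.006, -0.013, -0.02, 0, 0, 0], [0.006, -0.013, -0.04, 0, 0, 0], [0.006, -0.013, -0.06, 0, 0, 0], [0.006, -0.013, -0.069, 0, 0, 0], [0.006, -0.013, -0.069, 0, 0, 0], [0.006, -0.013, -0.069, 0, 0, 0]]]'

```text
time: 3.35
position: [0.4899, -0.0153, 0.0605]
tcp_rot: [3.14, -0.0, 1.301]
wrist_force: [-0.4, 0.7, -0.7]
gripper_width: 0.999
grip_force: 0.0
```

>>> carry_out --deltas '[[[0, 0, 0, 0, 0, 0], [0, 0, 0, 0, 0, 0], [0, 0, 0, 0, 0, 0], [0, 0, 0, 0, 0, 0], [0, 0, 0, 0, 0, 0], [0, 0, 0, 0, 0, 0], [0, 0, 0, 0, 0, 0], [0, 0, 0, 0, 0, 0]]]' --fingers -1 --force 30

```text
time: 4.15
position: [0.4893, -0.0149, 0.0597]
tcp_rot: [-3.142, -0.0, 1.302]
wrist_force: [0.7, 0.8, 0.7]
gripper_width: 0.677
grip_force: 30.0
```

In the tool's units: 1.45 mm / 1000 = 0.0015, 0.7 mm / 1000 = 0.0007.

>>> carry_out --deltas '[[[0.0002, 0.0007, 0, 0, 0, 0], [0.0004, 0.0015, 0, 0, 0, 0], [0.0004, 0.0015, 0, 0, 0, 0]]]'

```text
time: 4.45
position: [0.4895, -0.014, 0.0597]
tcp_rot: [-3.142, 0.001, 1.301]
wrist_force: [-0.8, -2.2, 1.0]
gripper_width: 0.673
grip_force: 30.0
```

In the tool's units: 1.45 mm / 1000 = 0.0015, 0.7 mm / 1000 = 0.0007.

>>> carry_out --deltas '[[[0.0002, 0.0007, 0, 0, 0, 0], [0.0004, 0.0015, 0, 0, 0, 0], [0.0004, 0.0015, 0, 0, 0, 0]]]'

```text
time: 4.75
position: [0.4901, -0.012, 0.0597]
tcp_rot: [3.142, 0.0, 1.302]
wrist_force: [-1.2, -2.1, 1.6]
gripper_width: 0.675
grip_force: 30.0
```

>>> carry_out --deltas '[[[0, 0, 0, 0, 0, 0]]]'

```text
time: 4.85
position: [0.4901, -0.0121, 0.0597]
tcp_rot: [3.142, 0.0, 1.302]
wrist_force: [-1.5, -1.7, 1.9]
gripper_width: 0.678
grip_force: 30.0
```

In the tool's units: 1.7 mm / 1000 = 0.0017, 0.9 mm / 1000 = 0.0009.

>>> carry_out --deltas '[[[0.0002, 0.0009, 0, 0, 0, 0], [0.0005, 0.0017, 0, 0, 0, 0], [0.0005, 0.0017, 0, 0, 0, 0]]]'

```text
time: 5.15
position: [0.4906, -0.0102, 0.0597]
tcp_rot: [3.142, -0.0, 1.302]
wrist_force: [-0.3, -2.4, 1.4]
gripper_width: 0.672
grip_force: 30.0
```

In the tool's units: 1.7 mm / 1000 = 0.0017, 0.9 mm / 1000 = 0.0009.

>>> carry_out --deltas '[[[0.0002, 0.0009, 0, 0, 0, 0], [0.0005, 0.0017, 0, 0, 0, 0], [0.0005, 0.0017, 0, 0, 0, 0]]]'

```text
time: 5.45
position: [0.4911, -0.0085, 0.0597]
tcp_rot: [3.142, -0.0, 1.302]
wrist_force: [-0.9, -1.8, 2.4]
gripper_width: 0.673
grip_force: 30.0
```

In the tool's units: 1.7 mm / 1000 = 0.0017, 0.9 mm / 1000 = 0.0009.

>>> carry_out --deltas '[[[0.0002, 0.0009, 0, 0, 0, 0], [0.0005, 0.0017, 0, 0, 0, 0], [0.0005, 0.0017, 0, 0, 0, 0]]]'

```text
time: 5.75
position: [0.4916, -0.0068, 0.0597]
tcp_rot: [3.142, -0.0, 1.302]
wrist_force: [-0.2, -2.2, 2.3]
gripper_width: 0.672
grip_force: 30.0
```

In the tool's units: 1.7 mm / 1000 = 0.0017, 0.9 mm / 1000 = 0.0009.

>>> carry_out --deltas '[[[0.0002, 0.0009, 0, 0, 0, 0], [0.0005, 0.0017, 0, 0, 0, 0], [0.0005, 0.0017, 0, 0, 0, 0]]]'

```text
time: 6.05
position: [0.4917, -0.0061, 0.0597]
tcp_rot: [-3.141, 0.001, 1.301]
wrist_force: [-2.9, -5.3, 2.4]
gripper_width: 0.671
grip_force: 30.0
```

In the tool's units: 0.7 mm / 1000 = 0.0007, 0.2 mm / 1000 = 0.0002.

>>> carry_out --deltas '[[[0.0002, 0.0007, 0, 0, 0, 0], [0.0002, 0.0007, 0, 0, 0, 0]]]'

```text
time: 6.25
position: [0.4917, -0.006, 0.0596]
tcp_rot: [-3.141, 0.002, 1.301]
wrist_force: [-2.5, -6.4, 1.7]
gripper_width: 0.673
grip_force: 30.0
```

In the tool's units: 1.3 mm / 1000 = 0.0013, 0.7 mm / 1000 = 0.0007.

>>> carry_out --deltas '[[[0.0002, 0.0007, 0, 0, 0, 0], [0.0004, 0.0013, 0, 0, 0, 0], [0.0004, 0.0013, 0, 0, 0, 0]]]'

```text
time: 6.55
position: [0.4918, -0.0056, 0.0595]
tcp_rot: [-3.141, 0.003, 1.3]
wrist_force: [-2.8, -8.8, 3.0]
gripper_width: 0.674
grip_force: 30.0
```

In the tool's units: 1.4 mm / 1000 = 0.0014, 0.7 mm / 1000 = 0.0007.

>>> carry_out --deltas '[[[0.0002, 0.0007, 0, 0, 0, 0], [0.0004, 0.0014, 0, 0, 0, 0], [0.0004, 0.0014, 0, 0, 0, 0], [0.0004, 0.0014, 0, 0, 0, 0]]]'

```text
time: 6.95
position: [0.4918, -0.0052, 0.0595]
tcp_rot: [-3.141, 0.004, 1.299]
wrist_force: [-3.2, -12.1, 2.7]
gripper_width: 0.672
grip_force: 30.0
```

>>> carry_out --deltas '[[[0, 0, 0, 0, 0, 0], [0, 0, 0, 0, 0, 0], [0, 0, 0, 0, 0, 0], [0, 0, 0, 0, 0, 0], [0, 0, 0, 0, 0, 0], [0, 0, 0, 0, 0, 0], [0, 0, 0, 0, 0, 0], [0, 0, 0, 0, 0, 0]]]'

```text
time: 7.75
position: [0.4918, -0.0052, 0.0595]
tcp_rot: [-3.141, 0.004, 1.299]
wrist_force: [-3.4, -11.1, 3.0]
gripper_width: 0.674
grip_force: 30.0
```

```bash
cat > s.py <<'E'
from rig import ctrl, eyes
import numpy as np
a=np.array([np.cos(1.302),np.sin(1.302),0])
for _ in range(3):
    s=ctrl.sense(); print(round(s["time"],2),"axis mm",round(float(s["position"]@a*1e3),2),"F",round(float(s["wrist_force"]@a),2),s["position"],s["tcp_rot"]); eyes.camera("wrist")
E
python3 s.py
```

```text
7.75 axis mm 125.57 F -11.64 [ 0.4917882  -0.00522608  0.05949526] [-3.14091154  0.00389375  1.29925436]
7.8 axis mm 125.57 F -11.99 [ 0.49179521 -0.00522201  0.05951193] [-3.14090591  0.0038875   1.29925742]
7.85 axis mm 125.54 F -12.08 [ 0.4917725  -0.00525047  0.05949511] [-3.14084757  0.00390619  1.29920281]
```

In the tool's units: -12.5 mm / 1000 = -0.0125, -9.5 mm / 1000 = -0.0095.

>>> carry_out --deltas '[[[-0.0005, -0.0019, 0, 0, 0, 0], [-0.001, -0.0038, 0, 0, 0, 0], [-0.0015, -0.0057, 0, 0, 0, 0], [-0.002, -0.0076, 0, 0, 0, 0], [-0.0025, -0.0095, 0, 0, 0, 0], [-0.003, -0.0114, 0, 0, 0, 0], [-0.0034, -0.0125, 0, 0, 0, 0], [-0.0034, -0.0125, 0, 0, 0, 0]]]'

```text
time: 8.7
position: [0.4896, -0.0143, 0.0597]
tcp_rot: [-3.141, -0.0, 1.302]
wrist_force: [-0.6, 2.4, 1.1]
gripper_width: 0.669
grip_force: 30.0
```

```bash
python3 s.py
```

```text
8.7 axis mm 116.19 F 2.14 [ 0.48955005 -0.01433463  0.05968568] [-3.14136848e+00 -4.89002389e-05  1.30188128e+00]
8.75 axis mm 116.22 F 1.5 [ 0.48953669 -0.01430516  0.05966684] [-3.14133299e+00 -1.16598615e-05  1.30183343e+00]
8.8 axis mm 116.22 F 2.42 [ 0.48954752 -0.01430714  0.05966324] [-3.14135154e+00  2.98596865e-05  1.30187534e+00]
```

In the tool's units: -2.9 mm / 1000 = -0.0029, -2 mm / 1000 = -0.002.

>>> carry_out --deltas '[[[-0.0003, -0.001, 0, 0, 0, 0], [-0.0005, -0.002, 0, 0, 0, 0], [-0.0008, -0.0029, 0, 0, 0, 0], [-0.0008, -0.0029, 0, 0, 0, 0]]]'

```text
time: 9.25
position: [0.4887, -0.0175, 0.0597]
tcp_rot: [-3.141, 0.0, 1.302]
wrist_force: [-0.6, 2.4, 1.5]
gripper_width: 0.676
grip_force: 30.0
```

In the tool's units: -2.9 mm / 1000 = -0.0029, -2 mm / 1000 = -0.002.

>>> carry_out --deltas '[[[-0.0003, -0.001, 0, 0, 0, 0], [-0.0005, -0.002, 0, 0, 0, 0], [-0.0008, -0.0029, 0, 0, 0, 0], [-0.0008, -0.0029, 0, 0, 0, 0]]]'

```text
time: 9.65
position: [0.4879, -0.0204, 0.0597]
tcp_rot: [-3.141, 0.0, 1.302]
wrist_force: [-0.9, 1.8, 0.7]
gripper_width: 0.678
grip_force: 30.0
```

In the tool's units: -2.9 mm / 1000 = -0.0029, -2 mm / 1000 = -0.002.

>>> carry_out --deltas '[[[-0.0003, -0.001, 0, 0, 0, 0], [-0.0005, -0.002, 0, 0, 0, 0], [-0.0008, -0.0029, 0, 0, 0, 0], [-0.0008, -0.0029, 0, 0, 0, 0]]]'

```text
time: 10.05
position: [0.4871, -0.0233, 0.0597]
tcp_rot: [-3.141, 0.0, 1.302]
wrist_force: [-1.2, 2.3, 1.7]
gripper_width: 0.67
grip_force: 30.0
```

In the tool's units: -2.9 mm / 1000 = -0.0029, -2 mm / 1000 = -0.002.

>>> carry_out --deltas '[[[-0.0003, -0.001, 0, 0, 0, 0], [-0.0005, -0.002, 0, 0, 0, 0], [-0.0008, -0.0029, 0, 0, 0, 0], [-0.0008, -0.0029, 0, 0, 0, 0]]]'

```text
time: 10.45
position: [0.4863, -0.0262, 0.0597]
tcp_rot: [-3.141, 0.0, 1.301]
wrist_force: [-1.6, 2.8, -0.4]
gripper_width: 0.674
grip_force: 30.0
```

In the tool's units: -2.9 mm / 1000 = -0.0029, -2 mm / 1000 = -0.002.

>>> carry_out --deltas '[[[-0.0003, -0.001, 0, 0, 0, 0], [-0.0005, -0.002, 0, 0, 0, 0], [-0.0008, -0.0029, 0, 0, 0, 0], [-0.0008, -0.0029, 0, 0, 0, 0]]]'

```text
time: 10.85
position: [0.4855, -0.0291, 0.0597]
tcp_rot: [-3.141, 0.0, 1.301]
wrist_force: [-1.4, 1.7, -0.1]
gripper_width: 0.673
grip_force: 30.0
```

In the tool's units: -2.9 mm / 1000 = -0.0029, -2 mm / 1000 = -0.002.

>>> carry_out --deltas '[[[-0.0003, -0.001, 0, 0, 0, 0], [-0.0005, -0.002, 0, 0, 0, 0], [-0.0008, -0.0029, 0, 0, 0, 0], [-0.0008, -0.0029, 0, 0, 0, 0]]]'

```text
time: 11.25
position: [0.4852, -0.0308, 0.0598]
tcp_rot: [-3.142, -0.001, 1.302]
wrist_force: [-0.3, 5.9, -0.5]
gripper_width: 0.674
grip_force: 30.0
```

In the tool's units: -2 mm / 1000 = -0.002, -1 mm / 1000 = -0.001.

>>> carry_out --deltas '[[[-0.0003, -0.001, 0, 0, 0, 0], [-0.0005, -0.002, 0, 0, 0, 0], [-0.0005, -0.002, 0, 0, 0, 0], [-0.0005, -0.002, 0, 0, 0, 0]]]'

```text
time: 11.65
position: [0.4852, -0.0313, 0.0598]
tcp_rot: [3.141, -0.003, 1.304]
wrist_force: [-0.2, 9.8, -0.3]
gripper_width: 0.675
grip_force: 30.0
```

In the tool's units: -1.2 mm / 1000 = -0.0012, -0.3 mm / 1000 = -0.0003.

>>> carry_out --deltas '[[[-0.0003, -0.0012, 0, 0, 0, 0], [-0.0003, -0.0012, 0, 0, 0, 0], [-0.0003, -0.0012, 0, 0, 0, 0], [-0.0003, -0.0012, 0, 0, 0, 0], [-0.0003, -0.0012, 0, 0, 0, 0], [-0.0003, -0.0012, 0, 0, 0, 0], [-0.0003, -0.0012, 0, 0, 0, 0], [-0.0003, -0.0012, 0, 0, 0, 0], [-0.0003, -0.0012, 0, 0, 0, 0], [-0.0003, -0.0012, 0, 0, 0, 0]]]'

```text
time: 12.65
position: [0.4851, -0.0316, 0.0599]
tcp_rot: [3.141, -0.004, 1.304]
wrist_force: [1.8, 12.0, -1.2]
gripper_width: 0.671
grip_force: 30.0
```

```bash
python3 s.py
```

```text
12.65 axis mm 98.33 F 12.03 [ 0.48514837 -0.03164353  0.05985332] [ 3.14142904 -0.00372008  1.30433567]
12.7 axis mm 98.29 F 12.28 [ 0.4851243  -0.03168022  0.05983947] [ 3.14147198 -0.00366756  1.30427854]
12.75 axis mm 98.29 F 12.15 [ 0.48515314 -0.03169103  0.05986728] [ 3.14139291 -0.00370035  1.3042465 ]
```

In the tool's units: 16.4 mm / 1000 = 0.0164, 4.5 mm / 1000 = 0.0045.

>>> carry_out --deltas '[[[0.0005, 0.0019, 0, 0, 0, 0], [0.001, 0.0038, 0, 0, 0, 0], [0.0015, 0.0057, 0, 0, 0, 0], [0.002, 0.0076, 0, 0, 0, 0], [0.0025, 0.0095, 0, 0, 0, 0], [0.003, 0.0114, 0, 0, 0, 0], [0.0035, 0.0133, 0, 0, 0, 0], [0.004, 0.015, 0, 0, 0, 0], [0.0045, 0.0164, 0, 0, 0, 0], [0.0045, 0.0164, 0, 0, 0, 0], [0.0045, 0.0164, 0, 0, 0, 0]]]'

```text
time: 13.9
position: [0.4886, -0.0183, 0.0597]
tcp_rot: [-3.142, -0.0, 1.302]
wrist_force: [-2.7, -0.5, 0.2]
gripper_width: 0.676
grip_force: 30.0
```

```bash
python3 s.py
```

```text
13.9 axis mm 112.14 F -1.24 [ 0.48863653 -0.01828322  0.05973245] [-3.14158555e+00 -2.67411811e-04  1.30197555e+00]
13.95 axis mm 112.11 F -1.54 [ 0.48859206 -0.01829997  0.05973248] [-3.14154148e+00 -2.79109830e-04  1.30191831e+00]
14.0 axis mm 112.08 F -0.74 [ 0.48861845 -0.01833748  0.05974194] [-3.14159118e+00 -2.80060316e-04  1.30187794e+00]
```

>>> carry_out --deltas '[[[0, 0, 0, 0, 0, 0], [0, 0, 0, 0, 0, 0], [0, 0, 0, 0, 0, 0], [0, 0, 0, 0, 0, 0], [0, 0, 0, 0, 0, 0], [0, 0, 0, 0, 0, 0], [0, 0, 0, 0, 0, 0], [0, 0, 0, 0, 0, 0]]]' --fingers 1

```text
time: 14.85
position: [0.4886, -0.0186, 0.0597]
tcp_rot: [3.142, 0.0, 1.302]
wrist_force: [0.0, 0.2, 0.7]
gripper_width: 1.002
grip_force: 0.0
```

```bash
python3 s.py
```

```text
14.85 axis mm 111.84 F 0.19 [ 0.48857317 -0.01857851  0.05970438] [3.14154013e+00 3.27358263e-05 1.30162154e+00]
14.9 axis mm 111.82 F -0.4 [ 0.48856952 -0.01859342  0.05970629] [3.14155386e+00 4.87046144e-05 1.30169391e+00]
14.95 axis mm 111.83 F -0.13 [ 0.48852875 -0.01857767  0.05970515] [-3.14155602e+00  4.54985297e-05  1.30167772e+00]
```

In the tool's units: 179 mm / 1000 = 0.179, 150 mm / 1000 = 0.15.

>>> carry_out --deltas '[[[0, 0, 0.01, 0, 0, 0], [0, 0, 0.03, 0, 0, 0], [0, 0, 0.06, 0, 0, 0], [0, 0, 0.09, 0, 0, 0], [0, 0, 0.12, 0, 0, 0], [0, 0, 0.15, 0, 0, 0], [0, 0, 0.179, 0, 0, 0], [0, 0, 0.179, 0, 0, 0], [0, 0, 0.179, 0, 0, 0]]]'

```text
time: 15.9
position: [0.4887, -0.0184, 0.2393]
tcp_rot: [3.14, -0.001, 1.302]
wrist_force: [0.1, 1.1, -0.3]
gripper_width: 1.0
grip_force: 0.0
```

Run:
```python
from rig import ctrl, eyes
import cv2, pickle
c=eyes.camera("wrist");pickle.dump(c,open("w2.pkl","wb"))
cv2.imwrite("pics/w2.png",cv2.resize(c["img"][:,:,::-1],None,fx=1.5,fy=1.5,interpolation=cv2.INTER_CUBIC))
```

```text
(no output)
```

View pics/w2.png

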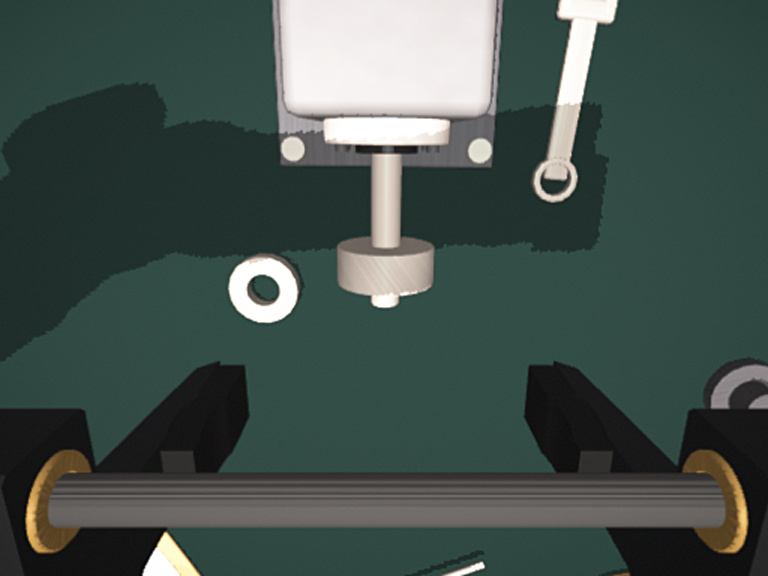

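The hub now spans (338,245) to (434,245) and nothing else has moved. I'll check that its shift matches the tool's, about -3 mm, which would rule out slip in the grip.

Run:
```python
import pickle,numpy as np
from h import *
a=np.array([np.cos(1.302),np.sin(1.302)])
for w,P,C in(("w1",[(404,325),(357,269),(453,269)],[(299,190),(508,190)]),("w2",[(384,305),(338,247),(434,247)],[(280,165),(492,166)])):
    c=pickle.load(open(w+".pkl","rb"))
    h=[round(float(at(c,u/1.5,v/1.5,.075)@a*1e3),1) for u,v in P];p=[round(float(at(c,u/1.5,v/1.5,.012)@a*1e3),1) for u,v in C];print(h,p)
```

```text
[89.3, 126.3, 126.4] [167.8, 168.2]
[85.7, 123.3, 123.3] [168.5, 167.8]
```

The hub shifted about -3.2 mm, matching the tool, so the grip did not slip.

```bash
python3 -c "
from rig import ctrl
print(ctrl.finish_job())"
```

```text
the job is handed in; nothing more can be done
None
```

I pressed the shaft on its inner stop and drew it on its outer stop, each with roughly 10 N by the wrist-force reading. The end float felt like about 25 mm. I left the shaft within about 0.3 mm of the measured middle, let go and handed the job in; no verdict came back.

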